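# Hang the blue loading stirrup on the bend-test bar

### The arm

A 7-joint arm with a two-finger parallel gripper is mounted at the origin on the work surface. World frame = base frame: x ahead of the robot, y to its left, z up, the work surface at z = 0. Lengths are in m, angles in degrees, forces in N, time in s.
With the tool pointing down it reaches from about 0.425 to 0.875 m from the base axis. Payload 4.7 kg.
Tool frame: the origin (TCP) lies where the fingers leave the gripper's body, on its centre line; the fingertips stand 70 mm ahead of it and the grasp point (between the pads) lies 51 mm ahead of it (env.tip_reach is the distance from the TCP to the fingertips, in m); z points along the fingers, x is the direction in which the jaws open and shut, and the axes are right-handed (so a half turn about z gives the same grasp; the last joint's range is limited). The gripper opens to 87 mm and grips with 3 to 60 N. Pads are 19 mm wide; open, the fingers measure 117 mm over their backs; the gripper's body (75 mm by 190 mm) begins 51 mm behind the grasp point.
Start: joints at [65.094, 18.392, -4.016, 83.108, 1.295, 78.541, -3.26], TCP at [0.282, -0.586, 0.292] pointing down, gripper open.
Joint ranges: [-163.93, 163.93], [-17.29, 119.83], [-79.2, 71.16], [3.27, 140.29], [-89.18, 269.18], [5.43, 117.66], [-154.24, 154.24]. Speed limits (degrees/s): [147.25, 147.25, 180, 180, 180, 180, 180].

### API

Orientations are given as [roll, pitch, yaw] about the fixed x, y, z axes, in that order (R = Rz(yaw) Ry(pitch) Rx(roll)).
In Python, from cell import env, optics, order gives the robot as it stands.
- The arm moves only by the shell command python3 -m creep 'ROWS' [FORCE]. ROWS is JSON, a list of rows, each a list of 7 numbers: the shift along the tool's x, y, z in cm, then the turn, a rotation vector about the tool's x, y, z in rad, then the opening, from 0 (shut) to 1 (fully open). A call has 1 to 20 rows; each row shifts and turns the pose as measured when the row begins, along the tool's axes as they then stand; what a row does not reach is not made up. A row lasts 1/10 s, in which the tool goes at most 50 mm and 8.59 degrees, less where a joint would pass 70% of its speed; a pose out of reach is approached as far as the arm can. A call with a gripper value outside its range is refused whole. The fingers move at their own pace and stop on an object; FORCE is the grip in N (left out, the last holds). Time passes only in rows, so rows that do not move let the fingers close. It gives the time, the measured TCP pose, the force and the opening at its end, in the units of the state.
- env.get_obs(): the state, without advancing time (a new reading comes with each control period).
- optics.read_camera(name): name is "scene" or "top"; returns a dict with "frame" (420x560x3 uint8, blue, green, red), "z_map" (420x560 float32, m along the optical axis (not along the pixel's ray), 0 where there is no reading), "fx", "fy", "cx", "cy" (pixels), "distortion" ([k1, k2, p1, p2, k3] as OpenCV has them; the pictures are not rectified), "R" (3x3) and "t" (3): a world point X has camera coordinates R X + t. Camera axes: x right, y down, z forward; pixel columns grow to the right and rows downward; lengths in m; the calibration is good to about 2 mm. A picture is of the moment at which its call begins.
- order.sign_off(): hands the job in, once; it reports no verdict.
The state is a dict: "time_s": time; "qpos": joint angles; "joint_velocities": joint speeds; "effort": joint torques, N m; "tool_pos": TCP position; "tool_rot": TCP orientation; "force": force on the tool from outside, world axes, zero at the start; "wrist_torque": the same for the moment, N m; "grip_width": finger opening in m.
Only numpy, scipy, OpenCV 4.12 (cv2) and the standard library are available. Lean on these libraries where they do the work, as an engineer would, in place of code of your own. Each camera call takes 0.05 s, during which the arm holds its last target. There are 200 camera calls.

### The job

Set up the bending test: take the blue loading stirrup by its handle and hang it over the steel bar of the bend rig at mid-span, so that it sits between the two red bands, square across the bar with one leg hanging down on each side. Set it down on the bar rather than dropping it, and leave the yellow stirrup standing where it is.

Things in the scene. Friction and masses are not known exactly. Their poses are not given: they have to be found in the camera images.
- blue_grip (a point): Blue loading stirrup, a rigid inverted U standing on its feet, 0.7 kg, to be hung. Point: centre of the square handle block on top, 20 x 20 mm in plan (sides along x, y), 44 mm tall; the flat crown (36 mm in x, 60 mm in y) begins 22 mm below this point. Axes x: the way the bar passes through the U; y: from leg to leg; z: up.
- blue_seat (a point): Same stirrup, same axes. Point: middle of the flat underside of the crown, 32 mm below the handle centre, that rests on the bar. Crown 10 mm thick. Legs go 90 mm down from here, clear gap between them 44 mm in y. Steel weights outside the feet (lowest 40 mm) make it 104 mm wide in y; 36 mm deep in x; 144 mm tall overall.
- yellow_grip (a point): Yellow stirrup, same shape, sizes, axes and point (handle centre) as the blue one; not to be moved.
- bar_mid (a point): Bend rig, fixed: level round steel bar, 20 mm diameter, 330 mm long, on two grey posts (30 x 70 mm, centred 140 mm either side). Point: top of the bar at mid-span, 135 mm above the table. x: along the bar; y: across it; z: up. Two red bands, flush, 8 mm wide, centred 38 mm either side along x. Base plate 330 x 130 x 12 mm. A hung stirrup's feet are 45 mm above the table.
Not all that is in view belongs to the job. Of the things that look like the part that bears blue_grip, the middle-sized one is meant.

How it is judged:
By the outcome, as a careful person would: the job done as asked, in the order asked, and still so for the second after the job is handed in, with the robot touching nothing.
It also fails if it takes over 40 s, if anything falls off the work surface, if the arm or the gripper's body presses on something with over 40 N, if the wrist force passes 120 N, or if a joint passes its speed limit or range.

## Working session

There is one attempt and no reset: what is moved stays moved. The work goes in short steps, Python scripts to look and compute and a shell command to move; the robot and the scene stay as the last step left them, time stands still between calls to the robot, and variables do not carry over. Pictures are saved under pics/ and viewed, on a budget of 10 in all, crops included, one or two more only if the job needs it, and the job is handed in when it is done.

```bash
ls; mkdir -p pics
cat > h.py <<'E'
import numpy as np, cv2
from cell import env, optics, order
def cloud(c):
    "world xyz for every pixel (nan where no depth)"
    h,w=c["z_map"].shape
    K=np.array([[c["fx"],0,c["cx"]],[0,c["fy"],c["cy"]],[0,0,1.]])
    u,v=np.meshgrid(np.arange(w),np.arange(h))
    n=cv2.undistortPoints(np.stack([u,v],-1).reshape(-1,1,2).astype(np.float64),K,np.array(c["distortion"],float)).reshape(h,w,2)
    z=np.where(c["z_map"]>0,c["z_map"],np.nan)
    P=np.dstack([n*z[...,None],z])
    return (P-np.array(c["t"]))@np.array(c["R"])
E
python3 - <<'E'
from h import *
o=env.get_obs(); print({k:np.round(v,3) for k,v in o.items()})
for n in("scene","top"):
    c=optics.read_camera(n); cv2.imwrite(f"pics/{n}0.png",c["frame"])
    np.savez(f"{n}0.npz",**c); print(n,np.round(-np.array(c["R"]).T@c["t"],3),c["fx"])
E
```

```text
pics
{'time_s': np.float64(0.0), 'qpos': array([65.094, 18.438, -4.016, 83.176,  1.296, 78.538, -3.26 ]), 'joint_velocities': array([ 0.024,  0.033,  0.01 ,  0.011,  0.054, -0.068, -0.015]), 'effort': array([ 1.0000e-03, -4.9129e+01, -4.0300e-01, -3.1252e+01, -6.4000e-02,
        4.4000e-02,  0.0000e+00]), 'tool_pos': array([ 0.282, -0.585,  0.291]), 'tool_rot': array([ 1.79993e+02,  1.07000e-01, -6.42830e+01]), 'force': array([-0.489, -0.283, -0.502]), 'wrist_torque': array([-0.007, -0.001,  0.01 ]), 'grip_width': np.float64(0.087)}
scene [1.195 0.248 0.783] 535.6802289024528
top [ 0.269 -0.019  0.97 ] 508.6167714136919
```

View pics/scene0.png

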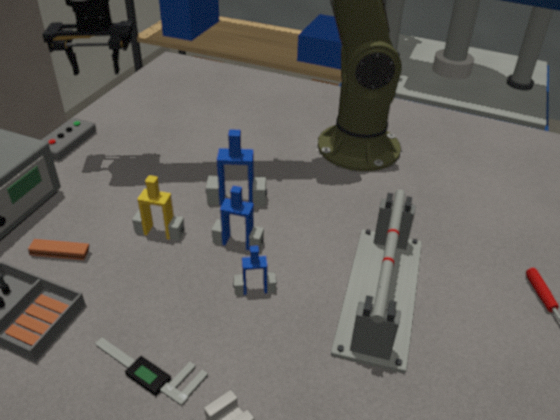

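View pics/top0.png

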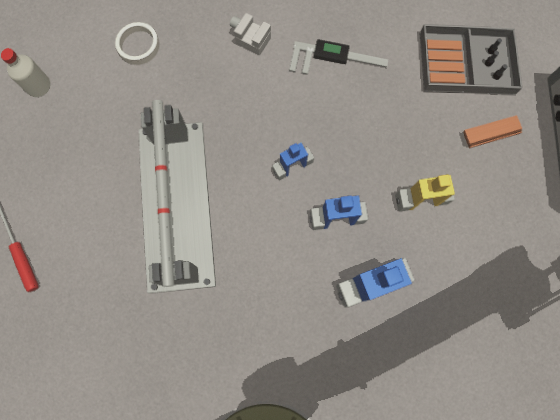

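The scene view shows three blue stirrups: small at (255,270), middle at (237,217) and large at (236,170). In the top view they are at (293,158), (343,208) and (385,280). Yellow is at scene (157,207) and top (432,190), and the bar runs through top (161,190) with its red bands at (161,168) and (164,211). The middle-sized one fits by eye, so I'll check its measured size next.

```bash
cat > m.py <<'E'
from h import *
def comps(c,kind):
    hsv=cv2.cvtColor(c["frame"],cv2.COLOR_BGR2HSV)
    if kind=="red": m=cv2.inRange(hsv,(0,150,80),(6,255,255))|cv2.inRange(hsv,(174,150,80),(180,255,255))
    else: m=cv2.inRange(hsv,*{"blue":((105,120,50),(130,255,255)),"yellow":((20,120,60),(35,255,255))}[kind])
    n,l,s,ce=cv2.connectedComponentsWithStats(m)
    return [(l==i,s[i],ce[i]) for i in range(1,n) if s[i,4]>=12]
def handle(P,mask):
    "top face of a stirrup: centre, yaw of crown long axis, top z"
    p=P[mask]; p=p[np.isfinite(p).all(1)]
    zt=np.percentile(p[:,2],98)
    t=p[p[:,2]>zt-.006]
    cr=p[(p[:,2]<zt-.040*1)&(p[:,2]>zt-.050)]
    r=cv2.minAreaRect((t[:,:2]*1000).astype(np.float32)); rc=cv2.minAreaRect((cr[:,:2]*1000).astype(np.float32)) if len(cr)>5 else None
    return zt,len(t),t.mean(0),r,rc,p
E
python3 - <<'E'
from m import *
for n in("top","scene"):
    c=dict(np.load(f"{n}0.npz")); P=cloud(c)
    for k in("blue","yellow"):
        for m,s,ce in comps(c,k):
            if s[4]<100: continue
            zt,nt,tm,r,rc,p=handle(P,m)
            if abs(tm[1])>.9: continue
            print(n,k,ce.round(),"area",s[4],"top z %.3f"%zt,nt,tm.round(4),"\n   rect",np.round(np.array([*r[0],*r[1],r[2]]),1), rc and np.round(np.array([*rc[0],*rc[1],rc[2]]),1))
    for m,s,ce in comps(c,"red"):
        p=P[m]; print(n,"red",ce.round(1),s[4],np.nanmean(p,0).round(4),"ztop",np.nanmax(p[:,2]).round(4))
    if n=="top":
        g=P[(np.abs(P[...,2]-.130)<.008)]; g=g[np.abs(g[:,1])<.5]
        print("bar-high pts",len(g),cv2.minAreaRect((g[:,:2]*1000).astype(np.float32)))
        # table check
        print("table z",np.nanmedian(P[300:330,100:200,2]))
c=dict(np.load("scene0.npz"));d=dict(np.load("top0.npz"))
a=cv2.resize(c["frame"][120:305,190:290],None,fx=3,fy=3,interpolation=cv2.INTER_CUBIC)
b=cv2.resize(d["frame"][135:320,260:420],None,fx=3,fy=3,interpolation=cv2.INTER_CUBIC)
cv2.imwrite("pics/crop.png",np.hstack([a,b]))
E
```

```text
top blue [293. 154.] area 322 top z 0.112 67 [ 0.5648 -0.0485  0.1095] 
   rect [565.4 -48.8  14.1  16.   30.1] [554.4 -46.8  48.3  20.   88.1]
top blue [343. 207.] area 621 top z 0.146 135 [ 0.4599 -0.135   0.1439] 
   rect [ 460.  -135.2   19.    20.2    8.7] [ 459.9 -134.    34.9   58.8    7.8]
top blue [386. 277.] area 990 top z 0.187 257 [ 0.3331 -0.1995  0.1846] 
   rect [ 332.9 -199.5   25.9   25.1   22.1] [ 329.  -187.4   23.2    1.1   21.2]
top yellow [432. 190.] area 917 top z 0.146 128 [ 0.4984 -0.3028  0.1442] 
   rect [ 499.1 -302.7   19.8   20.4    7.1] [ 498.4 -302.7   36.3   61.3    9.4]
top red [ 7.5 54.9] 138 [0.7405 0.4913 0.1388] ztop 0.1437
top red [160.2 167.1] 32 [0.5207 0.1835 0.1342] ztop 0.1383
top red [162.4 210.3] 31 [0.4448 0.1753 0.1342] ztop 0.1365
top red [ 22.7 266.4] 577 [0.3559 0.4705 0.0231] ztop 0.0297
bar-high pts 3736 ((475.6495666503906, 137.99673461914062), (849.0086669921875, 319.60784912109375), 72.42780303955078)
table z 0.00030810445134970985
scene blue [321.  42.] area 1812 top z -0.080 457 [-0.9429 -0.4161 -0.079 ] 
   rect [-553.7 -268.6 1247.2  164.3   22.8] [-860.8 -397.1   28.9  184.3    1.3]
scene blue [239. 199.] area 2472 top z 0.182 91 [ 0.3382 -0.1954  0.1816] 
   rect [ 336.8 -196.2   25.8   21.2   26.1] [ 406.9 -164.   149.7   25.8   25.7]
scene yellow [154. 204.] area 1087 top z 0.143 82 [ 0.5021 -0.2992  0.1419] 
   rect [ 500.8 -300.2   24.    20.2    4.8] [ 501.2 -301.    39.1   63.     9.6]
scene red [ 51.6 141.4] 21 [ 0.3503 -0.718   0.0345] ztop 0.0378
scene red [393.7 230.5] 15 [0.4447 0.1781 0.1318] ztop 0.1352
scene red [388.8 258.9] 17 [0.5213 0.187  0.1332] ztop 0.1359
scene red [541.3 288.2] 490 [0.3639 0.4733 0.0198] ztop 0.0271
```

View pics/crop.png

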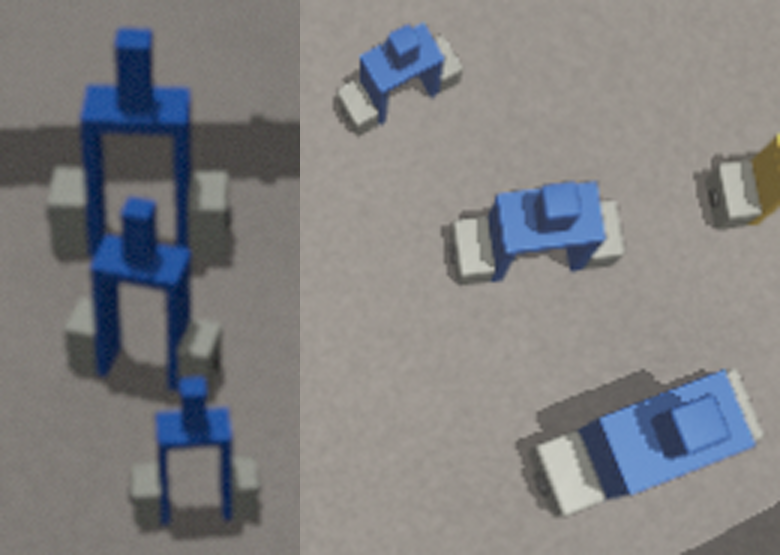

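The crop confirms the choice. The three blue stirrups have tops at z = 0.112, 0.144 and 0.187 m. The middle one, at top (343,207) and scene (237,217), has the stated 144 mm height, 20 mm handle and 35x59 mm crown. Next I'll fit the bar line and work out the approach.

```bash
cat > go.py <<'E'
import sys
from h import *
from scipy.spatial.transform import Rotation as Ro
# go.py x y z yaw : shift (cm, tool axes) and rotvec (rad) to the target TCP pose, pointing down
x,y,z,yaw=map(float,sys.argv[1:5]); o=env.get_obs()
R=Ro.from_euler("xyz",o["tool_rot"],degrees=True); T=Ro.from_euler("xyz",[180,0,yaw],degrees=True)
d=np.array([x,y,z])-o["tool_pos"]
print("t %.2f"%o["time_s"],"pos",np.round(o["tool_pos"],4),"rot",np.round(o["tool_rot"],2),"F",np.round(o["force"],1),"grip %.4f"%o["grip_width"])
print("shift now",np.round(R.inv().apply(d)*100,2),"turn",np.round((R.inv()*T).as_rotvec(),4),"| shift after turn",np.round(T.inv().apply(d)*100,2))
E
python3 - <<'E'
from m import *
for n in("top","scene"):
    c=dict(np.load(f"{n}0.npz")); P=cloud(c)
    q=P-np.array([.483,.181,0]); e=np.array([np.cos(.108),np.sin(.108)])
    a=q[...,:2]@e; b=q[...,:2]@[-e[1],e[0]]
    s=(np.abs(a)<.11)&(np.abs(b)<.02)&(P[...,2]>.11)&(P[...,2]<.16)
    p=P[s]; vx,vy,x0,y0=cv2.fitLine(p[:,:2].astype(np.float32),cv2.DIST_HUBER,0,.01,.01).ravel()
    print(n,len(p),"dir",np.degrees(np.arctan2(vy,vx)),"pt",x0,y0,"z99",np.percentile(p[:,2],[50,95,99]))
    # y on the line at mid
    s2=(np.abs(a)<.18)&(np.abs(b)<.06)&(P[...,2]>.1); print("max z rig",np.nanpercentile(P[s2][:,2],99.5))
E
python3 go.py 0.461 -0.134 0.29 -82
```

```text
top 1411 dir 6.522319 pt 0.4830613 0.1786597 z99 [0.133615   0.13661892 0.13777763]
max z rig 0.13777721082512828
scene 968 dir 6.4274497 pt 0.49266398 0.18312006 z99 [0.13178602 0.13483124 0.13579253]
max z rig 0.13577414554543854
t 0.10 pos [ 0.2818 -0.5853  0.2913] rot [ 1.7999e+02  1.0000e-01 -6.4290e+01] F [ 0.2 -0.2 -1.5] grip 0.0871
shift now [-32.89 -35.73   0.18] turn [0.0004 0.0017 0.3092] | shift after turn [-42.2  -24.03   0.13]
```

```bash
python3 -m creep '[[0,0,0,0,0,0.103,1],[0,0,0,0,0,0.103,1],[0,0,0,0,0,0.103,1],[-2,-1.2,0,0,0,0,1],[-3,-1.7,0,0,0,0,1],[-3,-1.7,0,0,0,0,1],[-3,-1.7,0,0,0,0,1],[-3,-1.7,0,0,0,0,1],[-3,-1.7,0,0,0,0,1],[-3,-1.7,0,0,0,0,1],[-3,-1.7,0,0,0,0,1],[-3,-1.7,0,0,0,0,1],[-3,-1.7,0,0,0,0,1],[-3,-1.7,0,0,0,0,1],[-3,-1.7,0,0,0,0,1],[-3,-1.7,0,0,0,0,1],[-2,-1.2,0,0,0,0,1],[-1,-0.6,0,0,0,0,1],[0,0,0,0,0,0,1]]'; python3 go.py 0.461 -0.134 0.25 -82
```

```text
time_s: 2.0
tool_pos: [0.4644, -0.1301, 0.283]
tool_rot: [179.3, 0.7, -82.9]
force: [-0.4, -0.2, 0.7]
grip_width: 0.0873
t 2.00 pos [ 0.4644 -0.1301  0.283 ] rot [179.32   0.72 -82.92] F [-0.4 -0.2  0.7] grip 0.0873
shift now [0.39 0.35 3.3 ] turn [ 0.0117  0.0126 -0.0159] | shift after turn [0.34 0.39 3.3 ]
```

```bash
python3 -m creep '[[0.2,0.2,1.6,0.012,0.0126,-0.016,1],[0.2,0.2,1.6,0,0,0,1],[0,0,0,0,0,0,1]]'; python3 go.py 0.461 -0.134 0.173 -82
python3 - <<'E'
from m import *
for n in("scene","top"):
    c=optics.read_camera(n); np.savez(n+"1.npz",**c)
    f=c["frame"][100:290,150:300] if n=="scene" else c["frame"][130:290,270:430]
    cv2.imwrite(f"pics/{n}1.png",cv2.resize(f,None,fx=2.5,fy=2.5,interpolation=cv2.INTER_CUBIC))
a,b=cv2.imread("pics/scene1.png"),cv2.imread("pics/top1.png")
h=max(a.shape[0],b.shape[0]); pad=lambda i:cv2.copyMakeBorder(i,0,h-i.shape[0],0,0,0)
cv2.imwrite("pics/near1.png",np.hstack([pad(a),pad(b)]))
E
```

```text
time_s: 2.3
tool_pos: [0.4595, -0.1384, 0.25]
tool_rot: [180.0, -0.1, -82.2]
force: [0.7, 0.1, 0.4]
grip_width: 0.0871
t 2.30 pos [ 0.4595 -0.1384  0.25  ] rot [ 1.7998e+02 -1.3000e-01 -8.2170e+01] F [0.7 0.1 0.4] grip 0.0871
shift now [-0.43 -0.21  7.7 ] turn [ 0.0004 -0.0022 -0.003 ] | shift after turn [-0.42 -0.21  7.7 ]
```

View pics/near1.png

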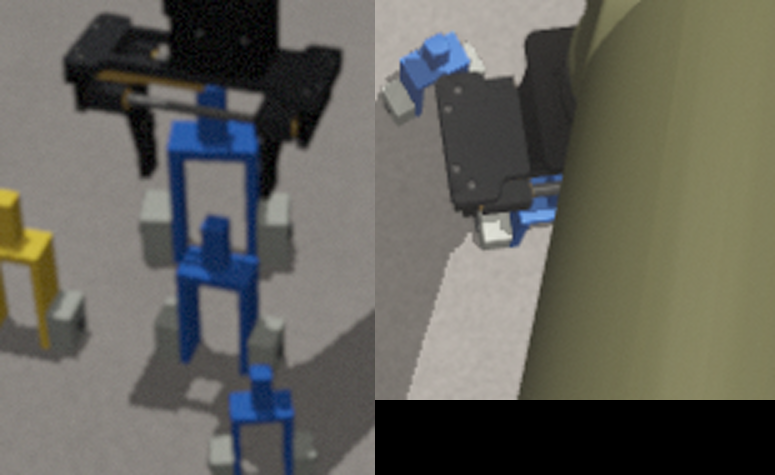

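The scene view shows the fingers at crop (148,165) and (268,190), straddling the middle handle at (215,235). The arm hides it in the top view. I'm descending.

```bash
python3 -m creep '[[-0.4,-0.2,0,0,0,0,1],[0,0,1.5,0,0,0,1],[0,0,1.5,0,0,0,1],[0,0,1.5,0,0,0,1],[0,0,1,0,0,0,1],[0,0,1,0,0,0,1],[0,0,0,0,0,0,1]]'; python3 go.py 0.461 -0.134 0.175 -82
```

```text
time_s: 3.1
tool_pos: [0.4668, -0.1356, 0.1906]
tool_rot: [-179.3, -0.4, -82.3]
force: [0.1, -0.5, -0.4]
grip_width: 0.0873
t 3.10 pos [ 0.4668 -0.1356  0.1906] rot [-179.3    -0.45  -82.33] F [ 0.1 -0.5 -0.4] grip 0.0873
shift now [-0.25  0.57  1.56] turn [-0.0121 -0.0079 -0.0058] | shift after turn [-0.24  0.55  1.56]
```

```bash
python3 -m creep '[[-0.2,0.5,0.5,-0.012,-0.008,-0.006,1],[0,0,0,0,0,0,1]]'; python3 go.py 0.461 -0.134 0.175 -82
```

```text
time_s: 3.3
tool_pos: [0.4618, -0.1343, 0.186]
tool_rot: [-180.0, 0.0, -82.0]
force: [-0.2, 0.4, -1.0]
grip_width: 0.0869
t 3.30 pos [ 0.4618 -0.1343  0.186 ] rot [-1.7999e+02  2.0000e-02 -8.1950e+01] F [-0.2  0.4 -1. ] grip 0.0869
shift now [-0.04  0.07  1.1 ] turn [-0.0001  0.0004  0.0008] | shift after turn [-0.04  0.07  1.1 ]
```

```bash
python3 -m creep '[[0,0,0,0,0,0,1]]';  python3 go.py 0.461 -0.134 0.175 -82
```

```text
time_s: 3.4
tool_pos: [0.462, -0.1344, 0.1864]
tool_rot: [-180.0, 0.0, -82.0]
force: [0.1, 0.3, 0.1]
grip_width: 0.0871
t 3.40 pos [ 0.462  -0.1344  0.1864] rot [-179.96    0.    -81.96] F [0.1 0.3 0.1] grip 0.0871
shift now [-0.05  0.1   1.14] turn [-0.0008  0.      0.0008] | shift after turn [-0.05  0.1   1.14]
```

Small steps track well, so I'll finish the descent and close the gripper.

```bash
python3 -m creep '[[-0.05,0.1,0.6,0,0,0,1],[0,0,0.5,0,0,0,1],[0,0,0,0,0,0,1]]' 35; python3 go.py 0.461 -0.134 0.175 -82; python3 -m creep '[[0,0,0,0,0,0,0.6],[0,0,0,0,0,0,0.4],[0,0,0,0,0,0,0.3],[0,0,0,0,0,0,0.2],[0,0,0,0,0,0,0],[0,0,0,0,0,0,0],[0,0,0,0,0,0,0],[0,0,0,0,0,0,0]]' 35; python3 go.py 0.461 -0.134 0.345 -82
```

```text
time_s: 3.7
tool_pos: [0.4613, -0.1342, 0.1753]
tool_rot: [-179.9, -0.0, -82.0]
force: [0.3, 0.3, 0.2]
grip_width: 0.0871
t 3.70 pos [ 0.4613 -0.1342  0.1753] rot [-1.7988e+02 -5.0000e-02 -8.1970e+01] F [0.3 0.3 0.2] grip 0.0871
shift now [-0.02  0.03  0.03] turn [-0.0021 -0.0009  0.0006] | shift after turn [-0.02  0.03  0.03]
time_s: 4.5
tool_pos: [0.4616, -0.1342, 0.1756]
tool_rot: [-179.8, -0.1, -82.0]
force: [0.2, -0.2, 0.1]
grip_width: 0.0309
t 4.50 pos [ 0.4616 -0.1342  0.1756] rot [-1.7984e+02 -7.0000e-02 -8.1960e+01] F [ 0.2 -0.2  0.1] grip 0.0309
shift now [-1.000e-02  1.000e-02 -1.694e+01] turn [-0.0027 -0.0012  0.0007] | shift after turn [ -0.03   0.06 -16.94]
```

```bash
python3 -m creep '[[0,0,0,0,0,0,0],[0,0,0,0,0,0,0],[0,0,0,0,0,0,0],[0,0,0,0,0,0,0],[0,0,0,0,0,0,0],[0,0,0,0,0,0,0]]' 35; python3 go.py 0.461 -0.134 0.345 -82
```

```text
time_s: 5.1
tool_pos: [0.4615, -0.1337, 0.1754]
tool_rot: [-179.9, -0.0, -81.9]
force: [-0.8, 1.0, 0.5]
grip_width: 0.0198
t 5.10 pos [ 0.4615 -0.1337  0.1754] rot [-1.7986e+02 -4.0000e-02 -8.1930e+01] F [-0.8  1.   0.5] grip 0.0198
shift now [ 4.000e-02  1.000e-02 -1.696e+01] turn [-0.0025 -0.0007  0.0013] | shift after turn [  0.03   0.06 -16.96]
```

Gripped at 19.8 mm, as expected for the 20 mm handle. Lifting gently.

```bash
python3 -m creep '[[0,0,-0.4,0,0,0,0],[0,0,-0.6,0,0,0,0],[0,0,-0.8,0,0,0,0],[0,0,-0.8,0,0,0,0],[0,0,0,0,0,0,0]]' 45; python3 go.py 0.461 -0.134 0.345 -83
```

```text
time_s: 5.6
tool_pos: [0.4582, -0.1335, 0.1997]
tool_rot: [179.7, 0.2, -82.0]
force: [-0.0, -0.6, -5.9]
grip_width: 0.0194
t 5.60 pos [ 0.4582 -0.1335  0.1997] rot [ 1.797e+02  1.700e-01 -8.196e+01] F [-0.  -0.6 -5.9] grip 0.0194
shift now [  0.05  -0.19 -14.53] turn [0.0053 0.003  0.0182] | shift after turn [  0.09  -0.27 -14.53]
```

```bash
python3 -m creep '[[0,-0.1,-1,0.005,0.003,0.018,0],[0,-0.2,-1.2,0,0,0,0],[0,-0.1,-1.2,0,0,0,0],[0,-0.1,-1.2,0,0,0,0],[0,-0.1,-1.2,0,0,0,0],[0,-0.1,-1.2,0,0,0,0],[0,-0.1,-1.2,0,0,0,0],[0,-0.1,-1.2,0,0,0,0],[0,-0.1,-1.2,0,0,0,0],[0,-0.1,-1.2,0,0,0,0],[0,0,-1.2,0,0,0,0],[0,0,-1.2,0,0,0,0],[0,0,-0.6,0,0,0,0],[0,0,0,0,0,0,0]]'; python3 go.py 0.483 0.07 0.345 -83.5
python3 - <<'E'
from m import *
c=optics.read_camera("scene"); cv2.imwrite("pics/s2.png",c["frame"])
E
```

```text
time_s: 7.0
tool_pos: [0.4703, -0.1317, 0.3625]
tool_rot: [-179.9, -0.1, -83.0]
force: [0.6, -0.3, -7.2]
grip_width: 0.0201
t 7.00 pos [ 0.4703 -0.1317  0.3625] rot [-1.7987e+02 -8.0000e-02 -8.3050e+01] F [ 0.6 -0.3 -7.2] grip 0.0201
shift now [-19.87  -3.69   1.73] turn [-0.0022 -0.0015  0.0079] | shift after turn [-19.89  -3.54   1.75]
```

View pics/s2.png

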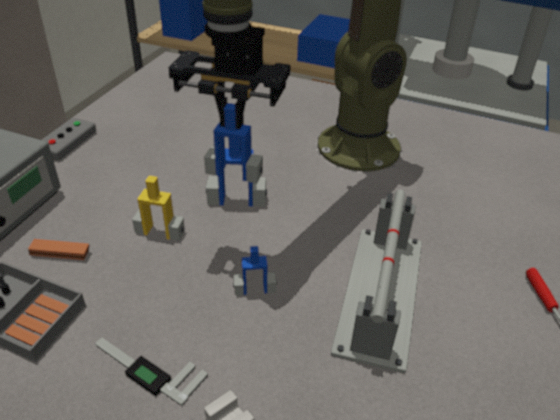

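The stirrup hangs upright from the fingers at scene (233,160), and the others are undisturbed. Carrying it toward the bar.

```bash
python3 -m creep '[[-1,-0.2,0,-0.002,-0.0015,0.008,0],[-2,-0.3,0,0,0,0,0],[-2,-0.3,0,0,0,0,0],[-2,-0.3,0,0,0,0,0],[-2,-0.3,0,0,0,0,0],[-2,-0.3,0,0,0,0,0],[-2,-0.3,0,0,0,0,0],[-2,-0.3,0,0,0,0,0],[-2,-0.3,0,0,0,0,0],[-2,-0.3,0,0,0,0,0],[-1,-0.2,0,0,0,0,0],[0,0,0,0,0,0,0]]'; python3 go.py 0.483 0.18 0.355 -83.5
```

```text
time_s: 8.25
tool_pos: [0.4732, 0.0875, 0.3538]
tool_rot: [179.1, 0.5, -83.5]
force: [0.2, -0.9, -6.3]
grip_width: 0.02
t 8.25 pos [0.4732 0.0875 0.3538] rot [179.08   0.47 -83.47] F [ 0.2 -0.9 -6.3] grip 0.0200
shift now [-9.08 -2.02 -0.08] turn [0.016  0.0081 0.0007] | shift after turn [-9.08 -2.02 -0.12]
```

```bash
python3 -m creep '[[-1,-0.3,0,0.016,0.008,0,0],[-1.5,-0.35,0,0,0,0,0],[-1.5,-0.35,0,0,0,0,0],[-1.5,-0.35,0,0,0,0,0],[-1.5,-0.3,0,0,0,0,0],[-1,-0.2,0,0,0,0,0],[-0.6,-0.1,0,0,0,0,0],[0,0,0,0,0,0,0]]'; python3 go.py 0.483 0.18 0.345 -83.5
```

```text
time_s: 9.05
tool_pos: [0.4844, 0.1736, 0.3521]
tool_rot: [-179.9, -0.3, -84.2]
force: [-0.7, -0.3, -6.6]
grip_width: 0.0193
t 9.05 pos [0.4844 0.1736 0.3521] rot [-179.87   -0.28  -84.16] F [-0.7 -0.3 -6.6] grip 0.0193
shift now [-0.65  0.08  0.71] turn [-0.0022 -0.0049 -0.0114] | shift after turn [-0.65  0.07  0.71]
```

```bash
cat > look.py <<'E'
import sys
from m import *
tag=sys.argv[1]
c=optics.read_camera("scene"); P=cloud(c)
f=c["frame"][60:360,290:490]
cv2.imwrite(f"pics/n{tag}.png",cv2.resize(f,None,fx=2,fy=2,interpolation=cv2.INTER_CUBIC))
o=env.get_obs(); tp=o["tool_pos"]
for m,s,ce in comps(c,"blue"):
    p=P[m]; p=p[np.isfinite(p).all(1)]
    p=p[np.linalg.norm(p[:,:2]-tp[:2],axis=1)<.08]
    if len(p)<100: continue
    # local axes: along bar / across
    e=np.array([np.cos(np.radians(6.5)),np.sin(np.radians(6.5))]); w=np.array([-e[1],e[0]])
    a=(p[:,:2]-[.483,.182])@e; b=(p[:,:2]-[.483,.182])@w   # scene-camera bar mid
    z=p[:,2]; zt=np.percentile(z,98); print("px",ce.round(),s[4],"z",np.percentile(z,[1,99]).round(3))
    for nm,q in(("handle",z>zt-.03),("legs",z<zt-.065)):
        print(nm,q.sum(),"along",np.percentile(a[q],[3,50,97]).round(4),"across",np.percentile(b[q],[3,50,97]).round(4))
    # front faces: yaw from facing points of crown (z between)
    q=(z<zt-.044)&(a>np.percentile(a[z<zt-.044],50)-.006); l=cv2.fitLine(p[q,:2].astype(np.float32),cv2.DIST_HUBER,0,.01,.01).ravel()
    print("front-face line yaw",np.degrees(np.arctan2(l[1],l[0]))%180, q.sum())
for m,s,ce in comps(c,"red"):
    p=np.nanmean(P[m],0)
    if .3<p[0]<.7 and 0<p[1]<.3: print("red",ce.round(1),s[4],p.round(4))
E
python3 look.py 3
```

```text
px [398. 187.] 1176 z [0.18  0.321]
handle 290 along [-0.004   0.0096  0.0121] across [-0.0183 -0.0084  0.0016]
legs 312 along [0.0025 0.0178 0.0198] across [-0.0374  0.0138  0.0194]
front-face line yaw 96.12571 555
red [393.1 230.2] 19 [0.4438 0.1768 0.1314]
red [388.2 258.9] 17 [0.5219 0.1861 0.1334]
```

View pics/n3.png

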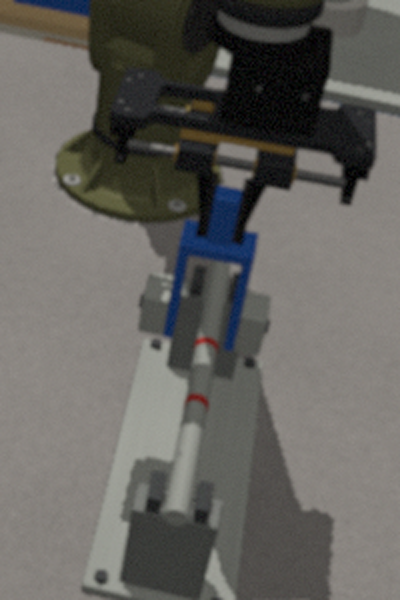

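The held stirrup straddles the bar line at crop (215,270), about 8 mm short across the bar and 2 mm too far along +x. I'll correct that and then lower it.

```bash
python3 -m creep '[[-0.8,0.2,0.3,-0.002,-0.005,-0.011,0],[0,0,0,0,0,0,0]]'; python3 go.py 0.4813 0.1815 0.30 -83.5
```

```text
time_s: 9.3
tool_pos: [0.4817, 0.1796, 0.3486]
tool_rot: [180.0, -0.1, -83.7]
force: [-0.5, -0.3, -7.4]
grip_width: 0.0194
t 9.30 pos [0.4817 0.1796 0.3486] rot [ 1.7997e+02 -6.0000e-02 -8.3660e+01] F [-0.5 -0.3 -7.4] grip 0.0194
shift now [-0.2   0.01  4.86] turn [ 0.0005 -0.001  -0.0028] | shift after turn [-0.19  0.02  4.86]
```

```bash
python3 -m creep '[[-0.2,0,0.6,0,0,0,0],[0,0,0.7,0,0,0,0],[0,0,0.7,0,0,0,0],[0,0,0.7,0,0,0,0],[0,0,0,0,0,0,0]]'; python3 go.py 0.4813 0.1815 0.29 -83.5
```

```text
time_s: 9.8
tool_pos: [0.4814, 0.1799, 0.3184]
tool_rot: [179.9, -0.2, -83.8]
force: [-0.6, -0.6, -7.0]
grip_width: 0.0197
t 9.80 pos [0.4814 0.1799 0.3184] rot [ 1.7991e+02 -1.6000e-01 -8.3790e+01] F [-0.6 -0.6 -7. ] grip 0.0197
shift now [-0.17 -0.01  2.84] turn [ 0.0016 -0.0028 -0.0051] | shift after turn [-0.16 -0.01  2.84]
```

```bash
python3 -m creep '[[-0.2,0,0.7,0,-0.003,-0.005,0],[0,0,0.7,0,0,0,0],[0,0,0.7,0,0,0,0],[-0.1,0,0.7,0,0,0,0],[0,0,0,0,0,0,0]]'; python3 go.py 0.4813 0.1815 0.25 -83.5
```

```text
time_s: 10.3
tool_pos: [0.481, 0.1829, 0.2876]
tool_rot: [179.9, 0.0, -83.5]
force: [-0.1, 0.4, -8.4]
grip_width: 0.0199
t 10.30 pos [0.481  0.1829 0.2876] rot [ 1.7988e+02  3.0000e-02 -8.3500e+01] F [-0.1  0.4 -8.4] grip 0.0199
shift now [ 0.14 -0.03  3.76] turn [0.0021 0.0006 0.    ] | shift after turn [ 0.14 -0.02  3.76]
```

```bash
python3 -m creep '[[0.1,0,0.7,0.002,0,0,0],[0,0,0.7,0,0,0,0],[0,0,0.7,0,0,0,0],[0,0,0.7,0,0,0,0],[0,0,0.7,0,0,0,0],[0,0,0,0,0,0,0]]'; python3 go.py 0.4813 0.1815 0.225 -83.5; python3 look.py 4
```

```text
time_s: 10.9
tool_pos: [0.4812, 0.1817, 0.2495]
tool_rot: [-180.0, 0.0, -83.5]
force: [0.1, -0.3, -8.3]
grip_width: 0.0199
t 10.90 pos [0.4812 0.1817 0.2495] rot [-1.7999e+02  3.0000e-02 -8.3510e+01] F [ 0.1 -0.3 -8.3] grip 0.0199
shift now [ 0.02 -0.01  2.45] turn [-0.0002  0.0005 -0.0002] | shift after turn [ 0.02 -0.01  2.45]
px [394. 232.] 980 z [0.08  0.218]
handle 267 along [-0.0083  0.007   0.01  ] across [-0.0102  0.0002  0.0106]
legs 210 along [0.0026 0.0145 0.0169] across [-0.0283  0.023   0.0283]
front-face line yaw 96.67079 428
red [387.9 258.7] 19 [0.5213 0.1855 0.1329]
```

View pics/n4.png

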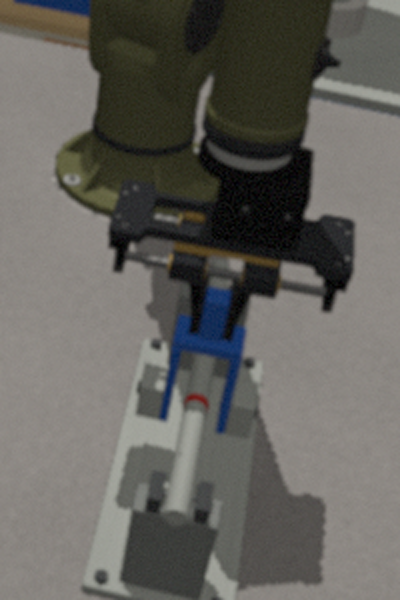

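The legs straddle the bar, at crop (168,400) and (228,410). The stirrup is centred within about 1 mm along and across, at 96.7° against the 96.5° wanted. Lowering to just above contact, then in small steps.

```bash
python3 -m creep '[[0,0,0.7,0,0,0,0],[0,0,0.7,0,0,0,0],[0,0,0.5,0,0,0,0],[0,0,0.3,0,0,0,0],[0,0,0,0,0,0,0]]'; python3 go.py 0.4813 0.1815 0.220 -83.5
```

```text
time_s: 11.45
tool_pos: [0.4819, 0.1819, 0.2266]
tool_rot: [-179.9, 0.1, -83.5]
force: [-1.2, -0.1, -6.8]
grip_width: 0.0197
t 11.45 pos [0.4819 0.1819 0.2266] rot [-1.7988e+02  5.0000e-02 -8.3520e+01] F [-1.2 -0.1 -6.8] grip 0.0197
shift now [0.04 0.07 0.66] turn [-0.0021  0.0009 -0.0003] | shift after turn [0.04 0.07 0.66]
```

```bash
python3 -m creep '[[0,0.05,0.2,-0.002,0,0,0],[0,0,0.2,0,0,0,0],[0,0,0,0,0,0,0]]'; python3 go.py 0.4813 0.1815 0.220 -83.5;  python3 -m creep '[[0,0,0.1,0,0,0,0],[0,0,0,0,0,0,0]]'; python3 -m creep '[[0,0,0.1,0,0,0,0],[0,0,0,0,0,0,0]]'
```

```text
time_s: 11.75
tool_pos: [0.4816, 0.182, 0.2226]
tool_rot: [-180.0, 0.1, -83.5]
force: [-0.2, -0.2, -7.2]
grip_width: 0.0197
t 11.75 pos [0.4816 0.182  0.2226] rot [-1.7997e+02  6.0000e-02 -8.3530e+01] F [-0.2 -0.2 -7.2] grip 0.0197
shift now [0.04 0.04 0.26] turn [-0.0006  0.001  -0.0004] | shift after turn [0.04 0.04 0.26]
time_s: 11.95
tool_pos: [0.4818, 0.182, 0.2217]
tool_rot: [-179.9, 0.1, -83.5]
force: [0.6, 0.5, -7.4]
grip_width: 0.0196
time_s: 12.15
tool_pos: [0.482, 0.1821, 0.2209]
tool_rot: [-179.9, 0.1, -83.5]
force: [0.3, -0.2, -8.5]
grip_width: 0.0194
```

```bash
python3 -m creep '[[0,0,0.1,0,0,0,0],[0,0,0,0,0,0,0]]'; python3 -m creep '[[0,0,0.1,0,0,0,0],[0,0,0,0,0,0,0]]'
```

```text
time_s: 12.35
tool_pos: [0.4822, 0.1823, 0.2206]
tool_rot: [-179.9, 0.1, -83.5]
force: [0.3, -0.1, -7.0]
grip_width: 0.0201
time_s: 12.55
tool_pos: [0.4824, 0.1824, 0.2205]
tool_rot: [-179.8, 0.0, -83.5]
force: [-1.1, 0.2, -7.3]
grip_width: 0.0196
```

```bash
python3 -m creep '[[-0.05,0.1,0.15,0,0,0,0],[0,0,0,0,0,0,0]]'; python3 -m creep '[[0,0,0.15,0,0,0,0],[0,0,0,0,0,0,0]]'
```

```text
time_s: 12.75
tool_pos: [0.4823, 0.1825, 0.2205]
tool_rot: [-179.7, -0.0, -83.6]
force: [-1.4, 0.4, -6.1]
grip_width: 0.0196
time_s: 12.95
tool_pos: [0.4824, 0.1826, 0.2205]
tool_rot: [-179.7, -0.1, -83.6]
force: [-1.8, -1.5, -5.6]
grip_width: 0.0198
```

z has stopped at 0.2205 (predicted contact 0.2204) and the carried weight is coming off the wrist. One firmer push to confirm the seating.

```bash
python3 -m creep '[[0,0,0.4,0,0,0,0],[0,0,0.4,0,0,0,0],[0,0,0.4,0,0,0,0]]'; python3 go.py 0.4813 0.1815 0.220 -83.5; python3 look.py 5
```

```text
time_s: 13.25
tool_pos: [0.4826, 0.1832, 0.2202]
tool_rot: [-179.7, -0.5, -83.6]
force: [-12.3, -5.2, 26.9]
grip_width: 0.0197
t 13.25 pos [0.4826 0.1832 0.2202] rot [-179.67   -0.45  -83.59] F [-12.3  -5.2  26.9] grip 0.0197
shift now [0.16 0.15 0.02] turn [-0.0058 -0.0079 -0.0015] | shift after turn [0.16 0.15 0.02]
px [392. 244.] 919 z [0.051 0.189]
handle 253 along [-0.0071  0.0087  0.0121] across [-0.0091  0.0014  0.0117]
legs 188 along [0.0083 0.0167 0.0187] across [-0.0281  0.0237  0.0288]
front-face line yaw 96.175125 381
red [388.2 258.8] 19 [0.5211 0.186  0.1327]
```

It is firmly seated: the upward reaction is 27 N and the handle top is at 0.189, as it should be when hung. I'll relax the push, level the tool and open.

```bash
python3 -m creep '[[0,0,0,0,0,0,0],[0,0,0,-0.005,-0.007,0,0],[0,0,0,0,0,0,0]]'; python3 go.py 0.4813 0.1815 0.220 -83.5
```

```text
time_s: 13.6
tool_pos: [0.4827, 0.1839, 0.2204]
tool_rot: [-179.9, 0.0, -83.5]
force: [-1.8, -1.2, 1.1]
grip_width: 0.0195
t 13.60 pos [0.4827 0.1839 0.2204] rot [-179.87    0.    -83.55] F [-1.8 -1.2  1.1] grip 0.0195
shift now [0.22 0.17 0.04] turn [-0.0023  0.     -0.0009] | shift after turn [0.22 0.17 0.04]
```

```bash
python3 -m creep '[[0.2,0.1,0,-0.002,0,0,0],[0,0,0,0,0,0,0]]'; python3 go.py 0.4813 0.1815 0.220 -83.5; python3 look.py 6
```

```text
time_s: 13.8
tool_pos: [0.4825, 0.1828, 0.2204]
tool_rot: [-179.9, 0.2, -83.5]
force: [-2.3, -1.2, 0.5]
grip_width: 0.0198
t 13.80 pos [0.4825 0.1828 0.2204] rot [-1.799e+02  1.500e-01 -8.352e+01] F [-2.3 -1.2  0.5] grip 0.0198
shift now [0.12 0.13 0.04] turn [-0.0017  0.0026 -0.0003] | shift after turn [0.12 0.13 0.04]
px [392. 244.] 917 z [0.052 0.189]
handle 252 along [-0.0075  0.0085  0.0113] across [-0.0091  0.0013  0.0117]
legs 192 along [0.0098 0.0162 0.0186] across [-0.027   0.0244  0.0296]
front-face line yaw 96.24043 380
red [388.2 258.8] 19 [0.5221 0.1861 0.1337]
```

Within about 1 mm along and across, with the bar carrying the weight. Opening slowly.

```bash
python3 -m creep '[[0.1,0.1,0,0,0.002,0,0],[0,0,0,0,0,0,0]]' 10;  python3 -m creep '[[0,0,0,0,0,0,0.26],[0,0,0,0,0,0,0.3],[0,0,0,0,0,0,0.4],[0,0,0,0,0,0,0.5],[0,0,0,0,0,0,0.6],[0,0,0,0,0,0,0.6],[0,0,0,0,0,0,0.6],[0,0,0,0,0,0,0.6]]'; python3 look.py 7
```

```text
time_s: 14.05
tool_pos: [0.482, 0.1821, 0.2204]
tool_rot: [-179.8, 0.1, -83.5]
force: [-1.8, -0.4, -0.6]
grip_width: 0.0199
time_s: 14.85
tool_pos: [0.4831, 0.1813, 0.2214]
tool_rot: [-179.7, -0.0, -83.6]
force: [-0.2, -0.3, -0.4]
grip_width: 0.0519
px [392. 244.] 944 z [0.052 0.188]
handle 231 along [-0.0074  0.0079  0.0107] across [-0.0084  0.001   0.0103]
legs 187 along [0.0063 0.0158 0.0183] across [-0.0286  0.0232  0.0283]
front-face line yaw 96.29701 340
red [388.  258.8] 18 [0.5219 0.1857 0.1334]
```

View pics/n7.png

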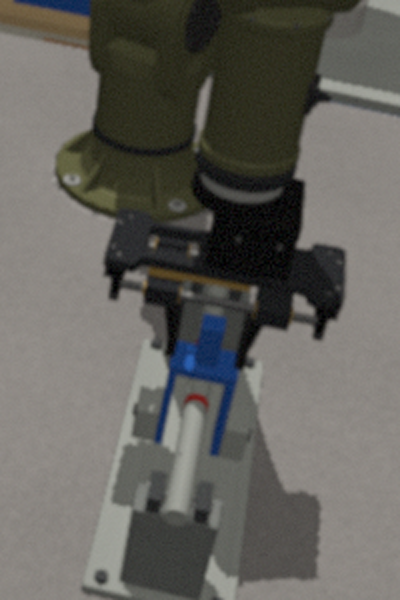

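The fingers at crop (180,345) and (248,345) are clear of the handle at (212,340), and the stirrup sits on the bar. Opening fully and retreating straight up.

```bash
python3 -m creep '[[0,0,-0.3,0,0,0,0.8],[0,0,-0.5,0,0,0,0.8],[0,0,-0.6,0,0,0,0.8],[0,0,-0.6,0,0,0,0.8],[0,0,-0.6,0,0,0,0.8],[0,0,-0.6,0,0,0,0.8],[0,0,0,0,0,0,0.8]]'; python3 go.py 0.4813 0.1815 0.32 -83.5
```

```text
time_s: 15.6
tool_pos: [0.4833, 0.1816, 0.2572]
tool_rot: [-179.6, 0.0, -83.5]
force: [0.5, 0.5, -0.5]
grip_width: 0.0697
t 15.60 pos [0.4833 0.1816 0.2572] rot [-1.796e+02  1.000e-02 -8.355e+01] F [ 0.5  0.5 -0.5] grip 0.0697
shift now [-0.01  0.15 -6.28] turn [-0.0071  0.0001 -0.0008] | shift after turn [-0.01  0.2  -6.28]
```

```bash
python3 -m creep '[[0,0.1,-0.8,-0.007,0,0,0.8],[0,0,-1,0,0,0,0.8],[0,0,-1.2,0,0,0,0.8],[0,0,-1.2,0,0,0,0.8],[0,0,-1.2,0,0,0,0.8],[0,0,-1.2,0,0,0,0.8],[0,0,-1.2,0,0,0,0.8],[2,0,-0.4,0,0,0,0.8],[3,0,0,0,0,0,0.8],[3,0,0,0,0,0,0.8],[3,0,0,0,0,0,0.8],[3,0,0,0,0,0,0.8],[2,0,0,0,0,0,0.8],[2,0,0,0,0,0,0.8],[2,0,0,0,0,0,0.8],[1,0,0,0,0,0,0.8],[0,0,0,0,0,0,0.8],[0,0,0,0,0,0,0.8]]'
python3 - <<'E'
from m import *
ims=[]
e=np.array([np.cos(np.radians(6.5)),np.sin(np.radians(6.5))]); w=np.array([-e[1],e[0]])
for n in("scene","top"):
    c=optics.read_camera(n); P=cloud(c)
    red=[]
    for m,s,ce in comps(c,"red"):
        p=np.nanmean(P[m],0)
        if .3<p[0]<.7 and 0<p[1]<.3: red.append(p); print(n,"red",ce.round(1),s[4],p.round(4))
    for m,s,ce in comps(c,"blue")+comps(c,"yellow"):
        p=P[m]; p=p[np.isfinite(p).all(1)]
        if s[4]<100: continue
        zt=np.percentile(p[:,2],98); t=p[p[:,2]>zt-.006].mean(0); cr=p[(p[:,2]<zt-.04)&(p[:,2]>zt-.05)]
        d=t[:2]-[.483,.1815]; print(n,ce.round(),s[4],"ztop %.4f"%zt,t.round(4),"along,across",(d@e).round(4),(d@w).round(4),"crown",np.round(cv2.minAreaRect((cr[:,:2]*1000).astype(np.float32))[1:][0],1),cv2.minAreaRect((cr[:,:2]*1000).astype(np.float32))[2] if len(cr) else None)
    f=c["frame"][120:320,260:440] if n=="scene" else c["frame"][80:300,100:280]
    ims.append(cv2.resize(f,(394,440) if n=="scene" else (360,440),interpolation=cv2.INTER_CUBIC))
cv2.imwrite("pics/final.png",np.hstack(ims))
E
```

```text
time_s: 17.4
tool_pos: [0.5079, -0.0322, 0.3554]
tool_rot: [-179.6, 0.1, -83.3]
force: [0.0, -0.3, -0.4]
grip_width: 0.0699
scene red [388.7 258.8] 15 [0.5209 0.1868 0.133 ]
scene [188.  17.] 1927 ztop -0.0253 [-0.8634 -1.0556 -0.0245] along,across -1.4778 -1.0767 crown [125.4 250.4] 52.30555725097656
scene [540.   3.] 247 ztop 0.2383 [-0.7676  0.4282  0.2359] along,across -1.2146 0.3867 crown [0. 0.] None
scene [324.  38.] 1566 ztop 0.1758 [ 0.3315 -0.0137  0.4207] along,across -0.1726 -0.1768 crown [0. 0.] None
scene [234. 161.] 1038 ztop 0.1836 [ 0.3573 -0.1827  0.1927] along,across -0.1662 -0.3476 crown [ 9.5 26. ] 26.8994197845459
scene [392. 244.] 965 ztop 0.1877 [0.4849 0.1839 0.1862] along,across 0.0022 0.0021 crown [40.3 58.1] 7.239886283874512
scene [255. 265.] 436 ztop 0.1082 [ 0.5687 -0.0453  0.1069] along,across 0.0595 -0.235 crown [ 5.  42.8] 32.34540557861328
scene [154. 204.] 1058 ztop 0.1430 [ 0.5023 -0.2998  0.1419] along,across -0.0353 -0.4803 crown [42.8 61.8] 8.652945518493652
top red [160.3 167.1] 29 [0.5206 0.1831 0.1348]
top red [159.7 210.4] 13 [0.4444 0.1798 0.1348]
top red [165.7 210.1] 13 [0.4453 0.1699 0.1335]
top [159. 188.] 643 ztop 0.1909 [0.4803 0.181  0.1888] along,across -0.0028 -0.0002 crown [35.1 58.9] 7.344188690185547
top [386. 275.] 346 ztop 0.1868 [ 0.3342 -0.201   0.1843] along,across -0.1911 -0.3632 crown [22.5  1.2] 21.860240936279297
top [437. 185.] 251 ztop 0.1453 [ 0.4968 -0.301   0.1432] along,across -0.0409 -0.481 crown [27.7 44.3] 5.9164557456970215
top [426. 196.] 339 ztop 0.1019 [ 0.4885 -0.2914  0.0997] along,across -0.048 -0.4705 crown [33.2 56.7] 9.162178993225098
```

View pics/final.png

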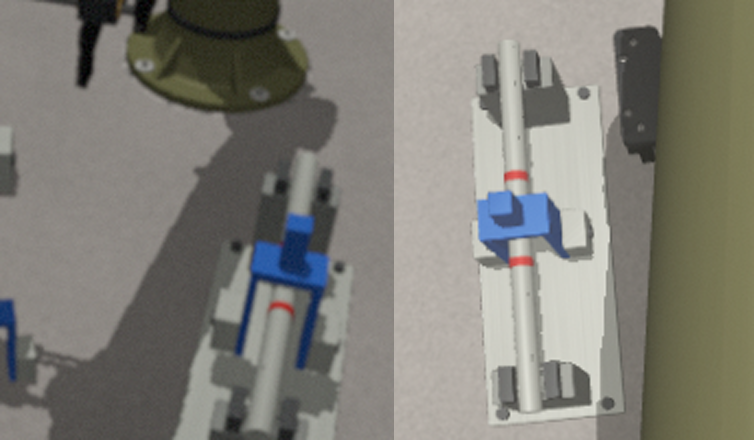

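The stirrup hangs at mid-span between the red bands, which appear at (516,175) and (521,261) in the right half. It has a leg on each side, and the arm is well clear. Handing in.

```bash
python3 -c "
from cell import order; print(order.sign_off())"
```

```text
the job is handed in; nothing more can be done
None
```

The blue stirrup is hanging on the bar at mid-span between the two red bands, and the job is handed in at about 17.5 s on the robot's clock. I took the middle-sized blue one (144 mm tall) by its handle and lowered it onto the bar in small steps until the bar carried the weight. I pressed it down lightly to confirm it was seated (27 N), then opened the fingers and moved clear.

**Last checks:**
- **Height:** the handle top is at 0.188 m in the scene view and 0.191 m in the top view, against 0.189 m expected when seated.
- **Position:** it is within about 3 mm of mid-span along the bar and about 2 mm across. The two cameras disagree on the along-bar offset (+2 mm and −3 mm), mostly calibration error. Both are well inside the bands.
- **Squareness:** its yaw is about 7.3° and the bar's is 6.5°, so it sits square to within about 1°. One leg hangs on each side.
- **Yellow stirrup:** its measured position is unchanged within camera error. The arm partly hid it in the last top view, so I relied on the scene view for that.
- **Wrist force:** close to zero at the end, with the arm well away from everything.

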